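# Lock out the drum fan at its stop station

### The job

The drum fan is due for service, so lock it out at its stop station on the bench: press the red stop button fully in and, while it is held in, slide the steel lockout plate across by its upturned tab until the tab meets the yellow padlock ear, so that the button stays trapped in when you let go. Press firmly but do not ram the button or force the plate, never press the green start button, and leave the other things on the bench where they are.

Things in the scene. Friction and masses are not known exactly. Their poses are not given: they have to be found in the camera images.
- station: Stop station, fixed to the bench: board 230 x 150 x 18 mm with a grey box 180 x 104 mm, white lid top at z = 82 mm. Origin: under the board's centre, on the bench; z up; x along the box, from the red stop button (axis at x = -35, y = 0) towards the green start button (x = +55, y = 0) and the conduit stub (x to 155, 58 mm high); y across, the way the lockout plate slides.
- stop_axis (a point): Point on the lid, on the stop button's vertical axis (axes as the station). The button's flat round red head is 40 mm across, 12 mm thick; with the button out, its top is 42 mm above this point. The lockout plate, its yellow guide, the ear and the switch behind the button sit together on spacers of unknown height, which move them all up or down by up to 6 mm.
- ear_foot (a point): Point on the lid below the near face of the fixed yellow padlock ear, 41.5 mm from the stop axis along the station's +y; the ear is 36 mm wide, 3 mm thick, and as tall as the plate's tab. Here the tab comes to rest.
- stop_button (a joint): How far the red button is in, m: 0 out; home on its hard stop at 0.006 to 0.018, depending on the unknown spacers, so home must be felt. Its spring pushes back 7 N at 0, 10 to 14 N at home, and returns it at once. The plate's slot passes the stem only with the button within 1.6 mm of home; else it blocks after 2 mm. Trapped, it stays 1.6 mm short of home. More than 35 N damages the switch.
- lockout_plate (a joint): How far the steel plate has slid to +y, m: 0 to 0.0015 at the start, 0.014 with its tab at the ear. It takes 2 N, stays where left, and holds the button from 0.006 on. Tab: 36 mm wide (x), 3 mm thick; at 0 its inner face is 24 mm from the stop axis, on the +y side of the head; its top is 17 mm above the head's top when that is home (-1 to 11 mm when out). Over 25 N bends it.
- start_button (a joint): How far the green start button (28 mm across in a black collar, top 21 mm above the lid) is pressed in, m: 0 out, 0.005 fully in. To be left alone.
- mug: Steel mug, 80 mm across, 100 mm high, upright; origin under its centre. Bystander.
- parts_tray: Black open parts tray 130 x 100 x 45 mm; origin under its centre. Bystander.
- screwdriver: Screwdriver, 200 mm long, lying on the bench along its own x; origin under its middle. Bystander.
- padlock: Red safety padlock 42 x 24 x 85 mm standing upright with its shackle open, to be hung later by the electrician; origin under its centre. Bystander.

How it is judged:
On the way, in this order (a step that is already met when the one before it is completed fails the run):
1. the stop button is pressed in while the lockout plate is still back (value of joint stop_button above 0.0045 m and value of joint lockout_plate below 0.004 m), for 0.1 s.
2. the lockout plate is slid across over the pressed button (value of joint stop_button above 0.0035 m and value of joint lockout_plate above 0.006 m), for 0.1 s.
At the end, for the whole second after the job is handed in: The red stop button stays in by itself (at least 3.5 mm; the spring would push an untrapped one out), the lockout plate is at least 11.5 mm across (full travel 14 mm), and the start button is out (value of joint stop_button above 0.0035 m and value of joint lockout_plate above 0.0115 m and value of joint start_button below 0.001 m); the robot touches nothing.
It fails at once if the robot pushes the stop button with more than 35 N (contact force between any of the arm, the fingers and stop_button above 35 N).
It fails at once if the robot pushes the lockout plate with more than 25 N (contact force between any of the arm, the fingers and lockout_plate above 25 N).
It fails at once if the start button is pressed (more than 2 mm) (value of joint start_button above 0.002 m).
It fails at once if a bystander is moved more than 20 mm (distance of any of mug, parts_tray, screwdriver, padlock from where it was at the start of the episode above 0.02 m).
It also fails if it takes over 54 s, if anything falls off the work surface, if the arm or the gripper's body presses on something with over 40 N, if the wrist force passes 120 N, or if a joint passes its speed limit or range.

### The arm

A 6-joint arm with a two-finger parallel gripper is mounted at the origin on the work surface. World frame = base frame: x ahead of the robot, y to its left, z up, the work surface at z = 0. Lengths are in m, angles in rad, forces in N, time in s.
With the tool pointing down it reaches from about 0.275 to 0.85 m from the base axis. Payload 19 kg.
Tool frame: the origin (TCP) lies midway between the tips of the shut fingers; the grasp point (between the pads) lies 19 mm behind it (tcp_to_grasp is the distance from the TCP to the grasp point, in m); x points along the fingers, y is the direction in which the jaws open and shut, and the axes are right-handed (so a half turn about x gives the same grasp; the last joint's range is limited). The gripper opens to 85 mm and grips with 20 to 120 N. Pads are 22 mm wide; open, the fingers measure 114 mm over their backs; the gripper's body (76 mm by 85 mm) begins 54 mm behind the grasp point. The pads swing forward as they close: fully open they stand 13 mm farther back than shut.
Start: joints at [1.118, 0.15, 1.437, -0, 1.554, -0.134], TCP at [0.18, 0.546, 0.231] pointing down, gripper open.
Joint ranges: [-2.8, 2.8], [-0.68, 2.1], [0.12, 2.68], [-1.39, 4.53], [0.16, 2.79], [-2.81, 2.81]. Speed limits (rad/s): [1.89, 1.89, 2.22, 3.01, 3.01, 3.01].

### API

Orientations are given as a unit quaternion [w, x, y, z].
In Python, from rig import * gives the robot as it stands. The module is installed in compiled form; this text tells all that it offers.
- The arm moves only by the tool apply_moves, never from a script. Its argument "moves" is a list of rows, each a list of 5 numbers: the shift along the tool's x, y, z in mm, then the turn about the tool's x in degrees, then the closure, from 0 (fully open) to 1 (shut). A call has 1 to 20 rows; each row is the pose to reach, as a shift and turn from the pose commanded when the call began, along the tool's axes at that moment; what a row does not reach only later rows make up. A row lasts 1/8 s, in which the tool goes at most 62.5 mm and 10.7 degrees, less where a joint would pass 70% of its speed; a pose out of reach is approached as far as the arm can. A call with a gripper value outside its range is refused whole. The fingers move at their own pace and stop on an object; "squeeze" is the grip in N (left out, the last holds). Time passes only in rows, so rows that repeat a pose let the fingers close. It gives the time, the measured TCP pose, the force and the opening at its end, in the units of the state.
- observe(): the state, without advancing time (a new reading comes with each control period).
- get_image(name): name is "side" or "top" or "wrist"; returns the picture (480x640x3 uint8, red, green, blue); there is no depth.
- camera_model(name): a dict with "fx", "fy", "cx", "cy" (pixels), "dist_coeffs" ([k1, k2, p1, p2, k3] as OpenCV has them; the pictures are not rectified), "R" (3x3) and "t" (3): a world point X has camera coordinates R X + t. Camera axes: x right, y down, z forward; pixel columns grow to the right and rows downward; lengths in m; the calibration is good to about 2 mm. A picture is of the moment at which its call begins: read the wrist's pose just before it. camera_model takes no time and is no camera call; for the wrist camera it gives the pose at the moment of the call.
- sign_off(): hands the job in, once; it reports no verdict.
The state is a dict: "clock": time; "joint_positions": joint angles; "qd": joint speeds; "joint_torque": joint torques, N m; "position": TCP position; "tool_rot": TCP orientation; "contact_force": force on the tool from outside, world axes, zero at the start; "torque": the same for the moment, N m; "finger_gap": finger opening in m.
Only numpy, scipy, OpenCV 4.12 (cv2) and the standard library are available. Lean on these libraries where they do the work, as an engineer would, in place of code of your own. Each camera call takes 0.05 s, during which the arm holds its last target. There are 200 camera calls.

## Working session

There is one attempt and no reset: what is moved stays moved. The work goes in short steps, Python scripts to look and compute and a tool call to move; the robot and the scene stay as the last step left them, time stands still between calls to the robot, and variables do not carry over. Pictures are saved under pics/ and viewed, about 8 in all and at most 12, crops included, and the job is handed in when it is done.

Besides the shell and the picture viewer there is one more tool, called after "Emit:" as name(argument=value, ...) on one line, values as JSON. apply_moves: Moves the arm, as the interface text tells. Its arguments: {"type":"object","properties":{"moves":{"type":"array"},"squeeze":{"type":"number"}},"required":["moves"]}

```bash
mkdir -p pics; python3 - <<'E'
from rig import *
import cv2,numpy as np
s=observe();print({k:np.round(v,3).tolist() for k,v in s.items()})
a=get_image("top");b=get_image("side")
cv2.imwrite("pics/top0.png",a[:,:,::-1]);cv2.imwrite("pics/side0.png",b[:,:,::-1])
for n in("top","side","wrist"):
  m=camera_model(n);print(n,m["fx"],m["cx"],m["cy"],m["dist_coeffs"],np.round(m["R"],3).tolist(),np.round(m["t"],3), -np.array(m["R"]).T@m["t"])
E
```

```text
{'clock': 0.0, 'joint_positions': [1.118, 0.151, 1.438, 0.0, 1.554, -0.134], 'qd': [0.0, 0.0, 0.0, 0.001, -0.001, 0.0], 'joint_torque': [-0.001, -71.304, -57.09, -0.0, 0.008, 0.0], 'position': [0.18, 0.546, 0.231], 'tool_rot': [0.698, 0.112, 0.698, -0.113], 'contact_force': [-0.485, -0.155, -0.122], 'torque': [-0.015, -0.03, -0.016], 'finger_gap': 0.085}
top 468.5269600743617 322.29829845251385 240.822378563229 [-0.05982525  0.          0.          0.          0.        ] [[0.011, -0.999, 0.041], [-0.999, -0.013, -0.052], [0.052, -0.04, -0.998]] [-0.028  0.545  1.001] [0.49176288 0.01943085 1.02833266]
side 611.9702839738198 321.79256140175596 239.68866589196244 [-0.00511795  0.          0.          0.          0.        ] [[0.847, -0.531, 0.011], [-0.314, -0.517, -0.797], [0.429, 0.671, -0.604]] [-0.451  0.247  0.961] [ 0.04717797 -0.75716649  0.78178926]
wrist 384.9713497402917 316.9429156630987 232.20415451645385 [0.01252525 0.         0.         0.         0.        ] [[0.313, 0.95, -0.001], [0.91, -0.3, 0.288], [0.273, -0.091, -0.958]] [-0.576 -0.038  0.379] [0.1111482  0.56988576 0.37342099]
```

View pics/top0.png

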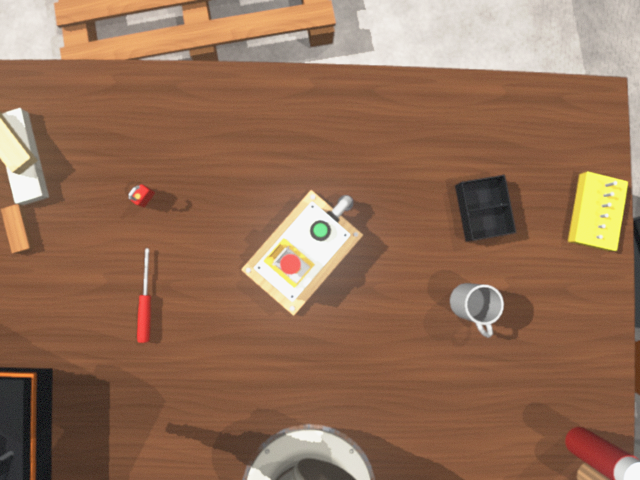

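View pics/side0.png

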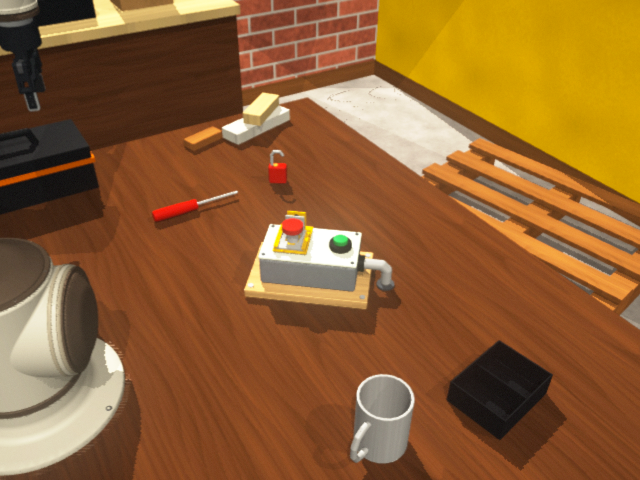

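The top view has the red head at about (290,264), the green button at (320,230) and the ear up-left near (272,247). The side view has red at (292,228) and green at (341,242). The bystanders are well clear of the station. Next I'll locate the buttons by colour.

```bash
cat > h.py <<'E'
from rig import *
import cv2,numpy as np
from scipy.spatial.transform import Rotation as Ro
def KD(m): return np.array([[m["fx"],0,m["cx"]],[0,m["fy"],m["cy"]],[0,0,1.]]),np.array(m["dist_coeffs"])
def ray(m,px):
  K,D=KD(m);p=cv2.undistortPoints(np.array(px,float).reshape(-1,1,2),K,D)[:,0]
  R=np.array(m["R"]);return -R.T@m["t"],np.c_[p,np.ones(len(p))]@R
def onz(m,px,z):
  c,d=ray(m,px);return c+d*((z-c[2])/d[:,2])[:,None]
def tri(m1,p1,m2,p2):
  c1,d1=ray(m1,p1);c2,d2=ray(m2,p2);d1,d2=d1[0],d2[0]
  s=np.linalg.lstsq(np.c_[d1,-d2],c2-c1,rcond=None)[0];a=c1+s[0]*d1;b=c2+s[1]*d2
  return (a+b)/2,np.linalg.norm(a-b)
def blob(im,win,col):
  x0,y0,x1,y1=win;h=cv2.cvtColor(im[y0:y1,x0:x1],cv2.COLOR_RGB2HSV);H,S,V=[h[...,i].astype(int) for i in range(3)]
  k={"red":((H<8)|(H>172))&(S>150)&(V>90),"green":(H>45)&(H<85)&(S>120)&(V>60),"yellow":(H>18)&(H<32)&(S>150)&(V>120)}[col].astype(np.uint8)
  cs,_=cv2.findContours(k,cv2.RETR_EXTERNAL,cv2.CHAIN_APPROX_NONE);c=max(cs,key=cv2.contourArea)+np.array([x0,y0])
  M=cv2.moments(c);return [M["m10"]/M["m00"],M["m01"]/M["m00"]],c
def load(f): return cv2.imread(f)[:,:,::-1]
E
python3 - <<'E'
from h import *
t=load("pics/top0.png");s=load("pics/side0.png");mt=camera_model("top");ms=camera_model("side")
r,c=blob(t,(240,190,370,310),"red");g,cg=blob(t,(240,190,370,310),"green")
r2,c2=blob(s,(250,200,370,310),"red");g2,cg2=blob(s,(250,200,370,310),"green")
print(r,cv2.boundingRect(c),g,r2,cv2.boundingRect(c2),g2)
R=onz(mt,[r],.124)[0];G=onz(mt,[g],.103)[0];print("topz",R,G,"tri",tri(mt,[r],ms,[r2]),tri(mt,[g],ms,[g2]))
d=(G-R)[:2];print(np.linalg.norm(d),np.degrees(np.arctan2(d[1],d[0])))
T=Ro.from_quat(np.array(observe()["tool_rot"]),scalar_first=True).as_matrix();print(T.round(3))
o=np.vstack([cv2.resize(t[190:320,230:380],(800,693))[:300*2,:],])
o=np.hstack([cv2.resize(t[200:310,240:360],(400,367)),cv2.resize(s[200:310,240:360],(400,367))])
cv2.imwrite("pics/c1.png",o[:,:,::-1])
E
```

```text
[286.5287356321839, 265.3070607553366] (281, 257, 18, 16) [320.030303030303, 225.1212121212121] [292.21992481203006, 226.0845864661654] (282, 218, 21, 17) [340.24731182795693, 240.0384024577573]
topz [0.49120932 0.05122258 0.124     ] [ 0.57150294 -0.01313708  0.103     ] tri (array([0.49381087, 0.05006007, 0.11438141]), np.float64(0.006015883310680587)) (array([ 0.56906112, -0.01152209,  0.09252755]), np.float64(0.00774381885333942))
0.10290398667163675 -38.714057075148375
[[-0.     0.313  0.95 ]
 [-0.001  0.95  -0.313]
 [-1.    -0.001 -0.   ]]
```

View pics/c1.png

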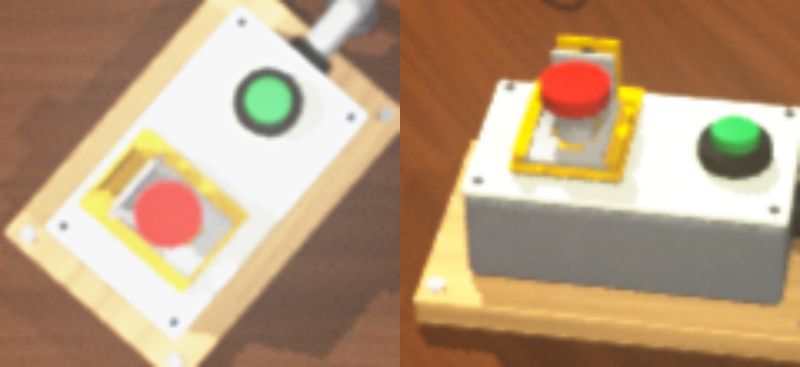

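The crop puts the red head at about (290.4,264.2) and green at (320.4,230.6). My saturation threshold was too strict for the overexposed top view, so I'll remeasure with a lower one.

```bash
sed -i 's/S>150)&(V>90/S>100)\&(V>90/; s/S>120)&(V>60/S>80)\&(V>60/' h.py
python3 - <<'E'
from h import *
t=load("pics/top0.png");s=load("pics/side0.png");mt=camera_model("top");ms=camera_model("side")
w=(270,215,340,285)
r,c=blob(t,w,"red");g,cg=blob(t,w,"green");w=(250,200,370,310)
r2,c2=blob(s,w,"red");g2,cg2=blob(s,w,"green")
print(r,cv2.boundingRect(c),g,r2,cv2.boundingRect(c2),g2)
R=onz(mt,[r],.124)[0];G=onz(mt,[g],.103)[0];print("topz",R,G,"tri",tri(mt,[r],ms,[r2]),tri(mt,[g],ms,[g2]))
d=(G-R)[:2];a=np.arctan2(d[1],d[0]);print(np.linalg.norm(d),np.degrees(a))
o=observe();T=Ro.from_quat(o["tool_rot"],scalar_first=True).as_matrix()
for z in(.25,): print("shift mm",T.T@(np.r_[R[:2],z]-o["position"])*1e3)
print("turn", np.degrees(np.arctan2(T[1,1],T[0,1])-a)-90)
E
```

```text
[289.90617715617714, 263.766317016317] (280, 254, 20, 20) [319.90845070422534, 229.58450704225353] [292.3889865260691, 226.20093731693026] (282, 218, 22, 18) [340.10861423220973, 240.43570536828963]
topz [0.49424632 0.04477558 0.124     ] [ 0.56262772 -0.01299602  0.103     ] tri (array([0.49445595, 0.04486078, 0.11708722]), np.float64(0.0004387197922125202)) (array([ 0.56312774, -0.01320485,  0.09466428]), np.float64(0.0003218482803411258))
0.0895185666366332 -40.19258656030728
shift mm [ -18.918724   -377.39476367  455.29583256]
turn 21.928394537159022
```

Emit:
apply_moves(moves=[[-2,-30,36,2,0.3],[-4,-70,84,4,0.6],[-6,-110,132,6,1],[-8,-150,180,8,1],[-10,-190,228,10,1],[-12,-230,276,13,1],[-14,-270,324,16,1],[-16,-310,372,19,1],[-18,-345,415,22,1],[-19,-370,445,22,1],[-19,-377,455,22,1],[-19,-377,455,22,1],[-19,-377,455,22,1]], squeeze=30)

```text
clock: 1.72
position: [0.4936, 0.0464, 0.2503]
tool_rot: [0.664, 0.243, 0.664, -0.243]
contact_force: [0.2, -0.2, 0.7]
finger_gap: 0.0002
```

```bash
python3 - <<'E'
from h import *
o=observe();print(o["clock"],o["position"],o["tool_rot"],o["contact_force"],o["finger_gap"])
m=camera_model("wrist");im=get_image("wrist");cv2.imwrite("pics/w1.png",im[:,:,::-1])
import json;json.dump({k:np.array(v).tolist() for k,v in m.items()},open("w1.json","w"))
E
```

```text
1.725 [0.49364329 0.04635399 0.25029732] [ 0.66393757  0.24308212  0.66410073 -0.24303953] [ 0.18447853 -0.19036826  0.73083201] 0.0001707791904875541
```

View pics/w1.png

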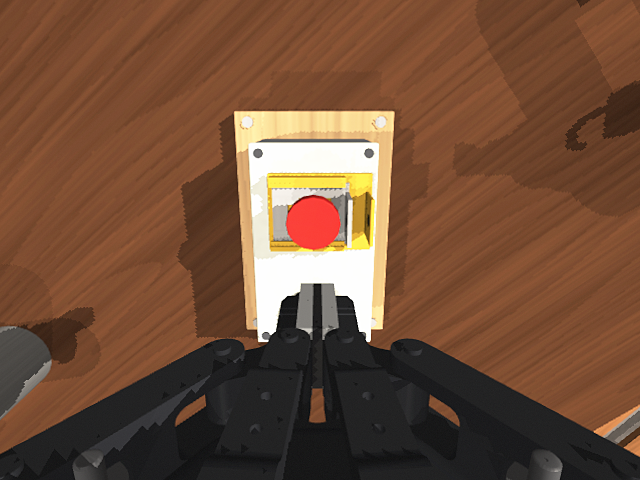

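The wrist view has the red head at (314,222), with the tab just to its right at about (350,212). Image right is station +y, and the pad tips are at rows 284 and below around x=318.

```bash
python3 - <<'E'
from h import *
import json
m=json.load(open("w1.json"));im=load("pics/w1.png");o=observe()
r,c=blob(im,(270,180,360,265),"red");print(r,cv2.minEnclosingCircle(c))
T=Ro.from_quat(o["tool_rot"],scalar_first=True).as_matrix();p=np.array(o["position"])
K,D=KD(m);rv=cv2.Rodrigues(np.array(m["R"]))[0]
pts=np.array([[x,y,-11] for x in(0,-10,-20) for y in(7,14.5)])/1e3
print(cv2.projectPoints(pts@T.T+p,rv,np.array(m["t"]),K,D)[0][:,0].round(0).tolist())
for z in(.118,.124):
  R=onz(m,[r],z)[0];print(z,R)
R=onz(m,[r],.124)[0];d=np.array([.56263,-.013])-R[:2];a=np.arctan2(d[1],d[0]);print(np.linalg.norm(d),np.degrees(a))
for n in(np.array([.49425,.04478]),R[:2]): print(T.T@(np.r_[n,.124]-p)*1e3)
print(np.degrees(np.arctan2(T[1,1],T[0,1]))-90)
# tab inner/outer near edges, top z~.13
print([(T.T@(q-np.r_[R[:2],0])*1e3)[1:].round(1) for q in onz(m,[[345,212],[353,212],[368,212]],.13)])
cv2.imwrite("pics/c2.png",cv2.resize(im[170:360,250:390],(590,800)[::1] and (440,597),interpolation=cv2.INTER_CUBIC)[:,:,::-1])
E
```

```text
[312.95435124803237, 222.0188891387452] ((312.77178955078125, 222.08876037597656), 27.486797332763672)
[[332.0, 279.0], [350.0, 279.0], [333.0, 290.0], [353.0, 290.0], [334.0, 302.0], [355.0, 302.0]]
0.118 [0.49353255 0.04416222 0.118     ]
0.124 [0.4923261  0.04526292 0.124     ]
0.09130830344962483 -39.64954630987054
[126.40014997  -0.86894342   1.49975915]
[126.400099    -1.74161883  -0.28154456]
-40.19135533808276
[array([22.6, -8.9]), array([28.2, -8.9]), array([38.7, -8.9])]
```

View pics/c2.png

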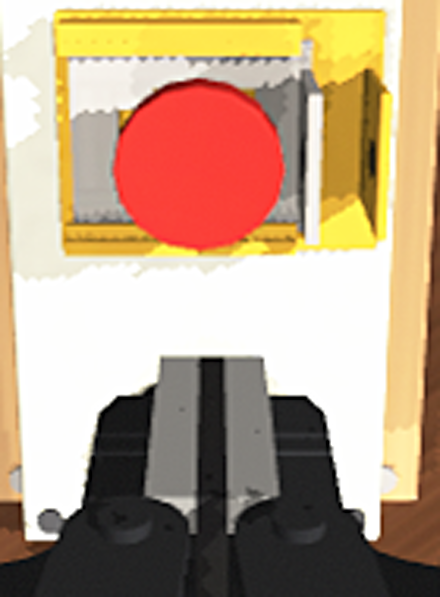

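The tips are about ±7 mm of grey pad, with the black finger backs (±14.5 mm) starting roughly 16 mm up. The head centre is within about 1 mm of tool y −1.3, z +0.6. I'll descend to about 9 mm above the head, biased slightly toward the tab.

Emit:
apply_moves(moves=[[20,0,0,0,1],[50,1,0,0,1],[80,1,0,0,1],[105,1,0,0,1],[117,1,0,0,1],[117,1,0,0,1],[117,1,0,0,1]])

```text
clock: 2.65
position: [0.4952, 0.0463, 0.1344]
tool_rot: [0.664, 0.243, 0.663, -0.243]
contact_force: [-0.2, -0.3, 0.2]
finger_gap: -0.0003
```

Emit:
apply_moves(moves=[[2,0,0,0,1],[4,0,0,0,1],[5,0,0,0,1],[6,0,0,0,1],[7,0,0,0,1],[7,0,0,0,1]])

```text
clock: 3.4
position: [0.4947, 0.0461, 0.1262]
tool_rot: [0.664, 0.243, 0.664, -0.243]
contact_force: [-0.9, 0.2, 0.3]
finger_gap: 0.0001
```

Emit:
apply_moves(moves=[[1,0,0,0,1],[2,0,0,0,1],[3,0,0,0,1],[4,0,0,0,1],[4,0,0,0,1],[4,0,0,0,1]])

```text
clock: 4.15
position: [0.4949, 0.0461, 0.1227]
tool_rot: [0.664, 0.243, 0.664, -0.243]
contact_force: [-1.9, -0.2, 6.8]
finger_gap: 0.0
```

Emit:
apply_moves(moves=[[1,0,0,0,1],[2,0,0,0,1],[2,0,0,0,1],[2,0,0,0,1]])

```text
clock: 4.65
position: [0.4949, 0.0461, 0.1208]
tool_rot: [0.664, 0.243, 0.664, -0.243]
contact_force: [-2.8, 0.2, 8.1]
finger_gap: 0.0002
```

Emit:
apply_moves(moves=[[1,0,0,0,1],[1.6,0,0,0,1],[1.6,0,0,0,1],[1.6,0,0,0,1]])

```text
clock: 5.15
position: [0.4949, 0.0462, 0.1192]
tool_rot: [0.664, 0.243, 0.664, -0.243]
contact_force: [-2.2, -0.2, 8.3]
finger_gap: -0.0003
```

Emit:
apply_moves(moves=[[0.4,0,0,0,1],[0.7,0,0,0,1],[0.7,0,0,0,1],[0.7,0,0,0,1]])

```text
clock: 5.65
position: [0.4949, 0.0462, 0.1186]
tool_rot: [0.664, 0.243, 0.664, -0.243]
contact_force: [-2.4, 0.4, 8.1]
finger_gap: 0.0002
```

Emit:
apply_moves(moves=[[0.4,0,0,0,1],[0.7,0,0,0,1],[0.7,0,0,0,1],[0.7,0,0,0,1]])

```text
clock: 6.15
position: [0.4949, 0.0462, 0.1179]
tool_rot: [0.664, 0.243, 0.664, -0.243]
contact_force: [-3.3, 1.2, 9.1]
finger_gap: 0.0001
```

Emit:
apply_moves(moves=[[0.4,0,0,0,1],[0.7,0,0,0,1],[0.7,0,0,0,1]])

```text
clock: 6.52
position: [0.4949, 0.0462, 0.1172]
tool_rot: [0.664, 0.243, 0.664, -0.243]
contact_force: [-3.0, 0.5, 9.7]
finger_gap: 0.0003
```

Emit:
apply_moves(moves=[[0.4,0,0,0,1],[0.8,0,0,0,1],[0.8,0,0,0,1]])

```text
clock: 6.9
position: [0.4949, 0.0462, 0.1164]
tool_rot: [0.664, 0.243, 0.664, -0.243]
contact_force: [-2.8, 0.3, 9.6]
finger_gap: 0.0
```

Emit:
apply_moves(moves=[[0.4,0,0,0,1],[0.8,0,0,0,1],[0.8,0,0,0,1]])

```text
clock: 7.28
position: [0.495, 0.0461, 0.1156]
tool_rot: [0.664, 0.243, 0.664, -0.243]
contact_force: [-3.4, 0.3, 9.6]
finger_gap: 0.0004
```

Emit:
apply_moves(moves=[[0.4,0,0,0,1],[0.8,0,0,0,1],[0.8,0,0,0,1]])

```text
clock: 7.65
position: [0.495, 0.0461, 0.1148]
tool_rot: [0.664, 0.243, 0.664, -0.243]
contact_force: [-3.3, -0.1, 9.5]
finger_gap: -0.0002
```

Emit:
apply_moves(moves=[[0.4,0,0,0,1],[0.8,0,0,0,1],[0.8,0,0,0,1]])

```text
clock: 8.02
position: [0.495, 0.0461, 0.1141]
tool_rot: [0.664, 0.243, 0.664, -0.243]
contact_force: [-3.0, -0.0, 9.2]
finger_gap: -0.0002
```

Emit:
apply_moves(moves=[[0.4,0,0,0,1],[0.8,0,0,0,1],[0.8,0,0,0,1]])

```text
clock: 8.4
position: [0.495, 0.0462, 0.1133]
tool_rot: [0.664, 0.243, 0.664, -0.243]
contact_force: [-3.7, -0.3, 10.9]
finger_gap: -0.0001
```

Emit:
apply_moves(moves=[[0.4,0,0,0,1],[0.8,0,0,0,1],[0.8,0,0,0,1]])

```text
clock: 8.78
position: [0.495, 0.0462, 0.1125]
tool_rot: [0.664, 0.243, 0.664, -0.243]
contact_force: [-3.3, 0.4, 11.5]
finger_gap: 0.0002
```

Emit:
apply_moves(moves=[[0.4,0,0,0,1],[0.8,0,0,0,1],[0.8,0,0,0,1]])

```text
clock: 9.15
position: [0.495, 0.0462, 0.1117]
tool_rot: [0.664, 0.243, 0.664, -0.243]
contact_force: [-4.7, 0.1, 11.8]
finger_gap: -0.0001
```

Emit:
apply_moves(moves=[[0.4,0,0,0,1],[0.8,0,0,0,1],[0.8,0,0,0,1]])

```text
clock: 9.52
position: [0.495, 0.0462, 0.1109]
tool_rot: [0.664, 0.243, 0.664, -0.243]
contact_force: [-4.1, -0.4, 12.5]
finger_gap: 0.0003
```

Emit:
apply_moves(moves=[[0.4,0,0,0,1],[0.8,0,0,0,1],[0.8,0,0,0,1]])

```text
clock: 9.9
position: [0.495, 0.0461, 0.1102]
tool_rot: [0.664, 0.243, 0.664, -0.243]
contact_force: [-3.7, 1.2, 11.6]
finger_gap: -0.0001
```

Emit:
apply_moves(moves=[[0.4,0,0,0,1],[0.8,0,0,0,1],[0.8,0,0,0,1]])

```text
clock: 10.28
position: [0.495, 0.0461, 0.1094]
tool_rot: [0.664, 0.243, 0.664, -0.243]
contact_force: [-4.4, 0.8, 11.9]
finger_gap: -0.0
```

Emit:
apply_moves(moves=[[0.4,0,0,0,1],[0.8,0,0,0,1],[0.8,0,0,0,1]])

```text
clock: 10.65
position: [0.495, 0.0461, 0.1086]
tool_rot: [0.664, 0.243, 0.664, -0.243]
contact_force: [-3.6, -0.3, 13.2]
finger_gap: 0.0002
```

Emit:
apply_moves(moves=[[0.4,0,0,0,1],[0.7,0,0,0,1],[0.7,0,0,0,1]])

```text
clock: 11.02
position: [0.495, 0.0462, 0.1079]
tool_rot: [0.664, 0.243, 0.664, -0.243]
contact_force: [-4.2, -0.5, 12.8]
finger_gap: -0.0
```

Emit:
apply_moves(moves=[[0.4,0,0,0,1],[0.7,0,0,0,1],[0.7,0,0,0,1]])

```text
clock: 11.4
position: [0.495, 0.0462, 0.1072]
tool_rot: [0.664, 0.243, 0.664, -0.243]
contact_force: [-5.3, 0.1, 12.6]
finger_gap: -0.0001
```

Emit:
apply_moves(moves=[[0.4,0,0,0,1],[0.7,0,0,0,1],[0.7,0,0,0,1]])

```text
clock: 11.78
position: [0.495, 0.0462, 0.1067]
tool_rot: [0.664, 0.243, 0.664, -0.243]
contact_force: [-5.0, 0.6, 15.4]
finger_gap: -0.0001
```

Emit:
apply_moves(moves=[[0.3,0,0,0,1],[0.3,0,0,0,1],[0.3,0,0,0,1]])

```text
clock: 12.15
position: [0.4951, 0.0461, 0.1066]
tool_rot: [0.664, 0.243, 0.663, -0.243]
contact_force: [-7.6, 1.0, 18.7]
finger_gap: 0.0002
```

The button is home at z≈0.1066, with force rising steeply to about 19 N. Now I'll slide toward +y.

Emit:
apply_moves(moves=[[0,1,0,0,1],[0,2,0,0,1],[0,3,0,0,1],[0,3,0,0,1]])

```text
clock: 12.65
position: [0.4963, 0.0473, 0.1067]
tool_rot: [0.664, 0.242, 0.664, -0.244]
contact_force: [-15.1, -10.5, 24.3]
finger_gap: -0.0001
```

Emit:
apply_moves(moves=[[-0.8,0,0,0,1],[-0.8,0,0,0,1],[-0.8,0,0,0,1]])

```text
clock: 13.02
position: [0.4966, 0.0476, 0.1069]
tool_rot: [0.664, 0.243, 0.664, -0.244]
contact_force: [-8.4, -7.9, 13.0]
finger_gap: -0.0006
```

Pressing is now about 13 N, within 0.5 mm of home. I'll continue sliding.

Emit:
apply_moves(moves=[[0,1,0,0,1],[0,2,0,0,1],[0,3,0,0,1],[0,3,0,0,1]])

```text
clock: 13.52
position: [0.4987, 0.05, 0.107]
tool_rot: [0.664, 0.243, 0.664, -0.244]
contact_force: [-5.4, -6.7, 13.4]
finger_gap: 0.0001
```

Emit:
apply_moves(moves=[[0,1,0,0,1],[0,2,0,0,1],[0,3,0,0,1],[0,3,0,0,1]])

```text
clock: 14.02
position: [0.5005, 0.0521, 0.1069]
tool_rot: [0.664, 0.243, 0.664, -0.244]
contact_force: [-7.3, -9.7, 13.6]
finger_gap: 0.0
```

Emit:
apply_moves(moves=[[0,1,0,0,1],[0,2,0,0,1],[0,3,0,0,1],[0,3,0,0,1]])

```text
clock: 14.52
position: [0.5024, 0.0544, 0.1069]
tool_rot: [0.664, 0.243, 0.664, -0.244]
contact_force: [-8.3, -9.3, 12.7]
finger_gap: 0.0003
```

Emit:
apply_moves(moves=[[0,1,0,0,1],[0,2,0,0,1],[0,3,0,0,1],[0,3,0,0,1]])

```text
clock: 15.02
position: [0.5044, 0.0567, 0.1069]
tool_rot: [0.664, 0.243, 0.664, -0.244]
contact_force: [-8.1, -9.3, 13.3]
finger_gap: 0.0001
```

```bash
python3 - <<'E'
from h import *
im=get_image("wrist");s=get_image("side")
a=cv2.resize(im[170:400,220:420],(450,518));b=cv2.resize(s[190:280,250:350],(350,315),interpolation=cv2.INTER_CUBIC)
o=np.zeros((518,800,3),np.uint8);o[:,:450]=a;o[:315,450:]=b
cv2.imwrite("pics/c3.png",o[:,:,::-1])
E
```

```text
(no output)
```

View pics/c3.png

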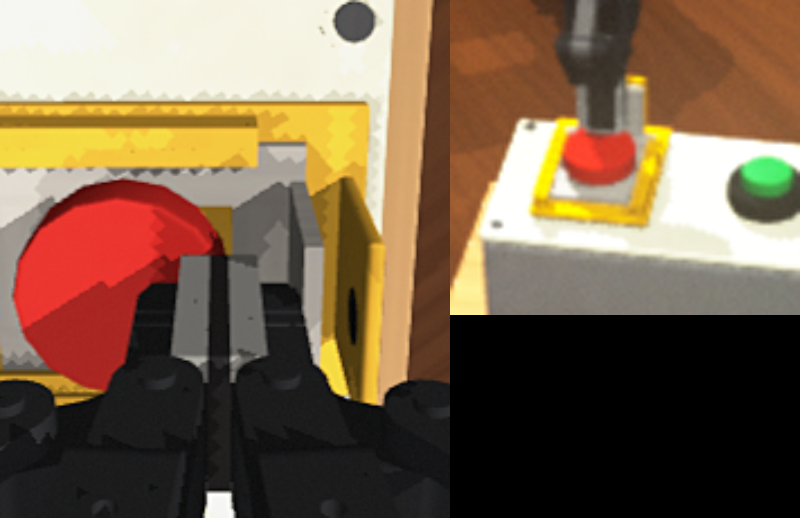

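The wrist view shows the black finger back against the tab's inner face at about (300,270) in the crop, with a few mm left to the ear at (350,290). The head is still under the tips. I'll carry on.

Emit:
apply_moves(moves=[[0,1,0,0,1],[0,2,0,0,1],[0,3,0,0,1],[0,3,0,0,1]])

```text
clock: 15.62
position: [0.5063, 0.059, 0.1069]
tool_rot: [0.664, 0.243, 0.664, -0.244]
contact_force: [-8.2, -8.4, 13.2]
finger_gap: 0.0001
```

Emit:
apply_moves(moves=[[0,1,0,0,1],[0,2,0,0,1],[0,2,0,0,1],[0,2,0,0,1]])

```text
clock: 16.12
position: [0.5076, 0.0605, 0.1069]
tool_rot: [0.664, 0.243, 0.664, -0.244]
contact_force: [-8.6, -9.1, 13.2]
finger_gap: -0.0003
```

Emit:
apply_moves(moves=[[0,0.5,0,0,1],[0,0.9,0,0,1],[0,0.9,0,0,1]])

```text
clock: 16.5
position: [0.5081, 0.0611, 0.1069]
tool_rot: [0.664, 0.243, 0.664, -0.244]
contact_force: [-8.3, -9.8, 12.6]
finger_gap: 0.0001
```

Emit:
apply_moves(moves=[[0,0.4,0,0,1],[0,0.7,0,0,1],[0,0.7,0,0,1]])

```text
clock: 16.88
position: [0.5086, 0.0617, 0.1069]
tool_rot: [0.664, 0.243, 0.664, -0.244]
contact_force: [-7.8, -9.4, 13.3]
finger_gap: 0.0002
```

Emit:
apply_moves(moves=[[0,0.4,0,0,1],[0,0.7,0,0,1],[0,0.7,0,0,1]])

```text
clock: 17.25
position: [0.5088, 0.0619, 0.1068]
tool_rot: [0.664, 0.242, 0.664, -0.244]
contact_force: [-10.2, -12.1, 14.7]
finger_gap: -0.0002
```

Lateral force jumped and motion stalled, so the tab has met the ear. I'll ease off the tab, then lift.

Emit:
apply_moves(moves=[[-0.4,-1,0,0,1],[-1,-2,0,0,1],[-2,-3,0,0,1],[-4,-4,0,0,1],[-8,-4,0,0,1],[-20,-4,0,0,1],[-50,-4,0,0,1],[-90,-4,-20,0,1],[-120,-4,-40,0,1],[-120,-4,-40,0,1],[-120,-4,-40,0,1]])

```text
clock: 18.62
position: [0.4761, 0.0859, 0.2261]
tool_rot: [0.664, 0.243, 0.664, -0.243]
contact_force: [-0.4, -0.1, -0.5]
finger_gap: -0.0002
```

```bash
python3 - <<'E'
from h import *
print(observe()["contact_force"],observe()["clock"])
im=get_image("wrist");s=get_image("side")
a=cv2.resize(im[150:380,210:410],(450,518));b=cv2.resize(s[190:280,250:350],(350,315),interpolation=cv2.INTER_CUBIC)
o=np.zeros((518,800,3),np.uint8);o[:,:450]=a;o[:315,450:]=b
cv2.imwrite("pics/c4.png",o[:,:,::-1])
r0,_=blob(load("pics/side0.png"),(250,200,370,310),"red");print(r0,blob(s,(250,200,370,310),"red")[0])
E
```

```text
[-0.35727453 -0.09599924 -0.45724906] 18.625
[292.3889865260691, 226.20093731693026] [292.5089011663597, 233.24370779619397]
```

View pics/c4.png

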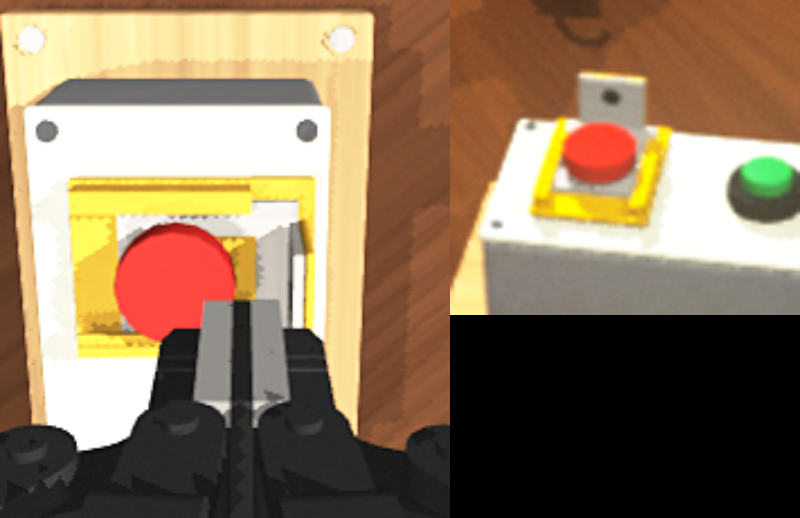

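The head stays in, about 7 px (roughly 15 mm) lower in the side view. The tab lies flush against the ear with the holes aligned, the green button is out and the arm is clear.

```bash
python3 -c "
from rig import *
print(sign_off())"
```

```text
the job is handed in; nothing more can be done
None
```

The stop station is locked out, and I handed the job in at about 18.7 s of the 54 s allowed. The hand-in gives no verdict.

- **Press:** I pressed the red button with the shut fingertips until it hit its hard stop, about 17 mm in. The press read about 19 N there.
- **Slide:** I eased the press to about 13 N and slid across, pushing the tab with the finger's outer side. At the ear the motion stalled and the sideways force rose from about 12 to 16 N. I then backed off and lifted clear.
- **Peak force:** early in the slide the total force reached about 30 N because the fingertips stuck to the head. That is under the 35 N limit, but closer than I wanted. Forces were only read at the end of each move, so brief peaks in between were not seen.
- **Last checks:** the side view shows the red head about 7 px lower than at the start, roughly 15 mm, so it stays in by itself. The tab lies against the ear with the padlock holes in line, and the green button is out. The wrist force was about 0.6 N, the same as its no-contact noise, so the robot touches nothing.
- **Not measured:** I judged the plate's travel from the stall and the picture. I did not look at the bystanders again at the end, but the arm stayed well clear of them.

No check failed or disagreed at the end. My first colour mask in the top view was off by several mm, and I corrected it before moving.

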